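# Pin the lamp arm with the quarter-turn thumbscrew

### The job

Slide the flat lamp arm along its stand until its slot lines up with the hidden slot in the stand, put the winged thumbscrew from the block down through both, press it down against the spring and give it a quarter turn so that it stays locked when you let go. Feel for the hidden slot and never force the screw (stay under 40 N on it), and leave the other things on the desk where they are.

Things in the scene. Friction and masses are not known exactly. Their poses are not given: they have to be found in the camera images.
- stand: heavy lamp stand, fixed: foot plate 150 x 110 x 12 mm and on it a black receiver, 108 mm long (x), 60 mm wide (y), with an open channel along the stand's x. Origin: underside centre of the foot, z up. The lamp arm lies in the channel, underside 70 mm and top 76 mm above the desk, level with the channel's side walls
- receiver (a point): stand's centre at the height of the nut plate's top, 70 mm above the desk. The plate, hidden under the arm, is 6 mm steel with a slot 9 mm (stand x) by 20 mm (stand y), edges barely broken. The slot is centred across the channel, but along x its centre is up to 14 mm to either side of this point: not measured, must be felt for. The plate does not give way
- spring_plate (a point): resting top of the spring plate under the nut plate, 61.5 mm above the desk, drawn at the stand's centre (it really lies under the slot). Pushes back with 3 N at first, 0.8 N more per mm, up to 8 mm
- lamp_arm (a joint): place of the lamp arm along its channel, m, positive to the stand's +x (the lamp head's side). At 0 the arm's slot is over the stand's centre. Starts 30 to 50 mm on the + side; limits -30, +58 mm. Slides stiffly (about 3 N), stays where left, cannot lift or turn
- slot_in_arm (a point): centre of the slot through the lamp arm, on the arm's upper face (76 mm above the desk). Slot: 9 mm along the arm (stand x), 20 mm across it (stand y), through the 6 mm aluminium bar, mouth chamfered 1 mm. The bar is 40 mm wide and reaches 100 mm to the -x and 200 mm to the +x side of the slot
- lamp_head (a point): centre of the round black lamp head on the lamp arm, 96 mm across, 22 mm thick, 175 mm on the +x side of the arm's slot
- grip_post (a point): upright round black grip post on the lamp arm, 16 mm thick, from 76 to 108 mm above the desk, 88 mm on the -x side of the arm's slot; the point is on its axis, 94 mm above the desk
- thumbscrew: loose steel quarter-turn thumbscrew, 52 mm tall, about 60 g, standing in the block's slot, wing up. Origin: centre of its underside, z up to the wing, x along its cross-bar. From below: cross-bar 18 (x) x 7 (y) x 5 mm, round shank 7 mm thick up to 19 mm, collar 23 mm across from 19 to 22 mm, flat wing 28 (x) x 10 (y) mm from 22 to 52 mm
- wing (a point): middle of the thumbscrew's wing, 37 mm above its underside. Wing and cross-bar are parallel. The bar passes the slots when it lies across the arm; with the collar pressed down on the arm it is 2 mm clear under the nut plate and turns either way. Let go after a quarter turn, it rises 2 mm and is caught, underside about 59 mm above the desk; unturned it rises to 61.5 mm
- block: fixed black parts block, 60 (x) x 110 (y) x 30 mm, origin underside centre. The thumbscrew stands in its slot 26 mm on the +y side (20 mm long along the block's x), collar on the block's top, underside 11 mm above the desk; the round-knobbed screw stands in its hole 30 mm on the -y side
- round_screw: bystander: a smaller screw with a round 24 mm knob, standing in the block's round hole; not the one to use
- crystal_point: bystander: standing pointed clear crystal, 90 mm tall, 46 mm wide; origin underside centre
- ball: bystander: polished 64 mm stone ball fixed on a small dark wooden foot, 69 mm tall; origin underside centre
- jar: bystander: clear plastic jar, 48 mm wide, 50 mm tall; origin underside centre
- bangle: bystander: green glass bangle lying flat, 66 mm across, 9 mm thick; origin underside centre
- amber_stone: bystander: squat amber stone, 52 mm wide, 36 mm tall; origin underside centre
- pendant_box: bystander: cardboard box, 60 x 45 x 22 mm; origin underside centre
Things that resemble listed ones, but are neither listed nor needed, are in the scene too. Leave any orange or red look-alike of the thumbscrew alone.

How it is judged:
By the outcome, as a careful person would: the job done as asked, in the order asked, and still so for the second after the job is handed in, with the robot touching nothing.
It also fails if it takes over 72 s, if anything falls off the work surface, if the arm or the gripper's body presses on something with over 40 N, if the wrist force passes 120 N, or if a joint passes its speed limit or range.

### The arm

A 7-joint arm with a two-finger parallel gripper is mounted at the origin on the work surface. World frame = base frame: x ahead of the robot, y to its left, z up, the work surface at z = 0. Lengths are in mm, angles in rad, forces in N, time in s.
With the tool pointing down it reaches from about 400 to 850 mm from the base axis. Payload 4.5 kg.
Tool frame: the origin (TCP) lies midway between the tips of the shut fingers; the grasp point (between the pads) lies 19 mm behind it; z points along the fingers, y is the line along which they close (so a half turn about z gives the same grasp; the last joint's range is limited). The gripper opens to 85 mm and grips with 20 to 120 N. Pads are 22 mm wide; open, the fingers measure 114 mm over their backs; the gripper's body (76 mm by 85 mm) begins 54 mm behind the grasp point. The pads swing forward as they close: fully open they stand 13 mm farther back than shut.
Start: joints at [-1.091, 0.689, -0.195, 1.565, 0.157, 0.902, -0.215], TCP at [269.473, 563.952, 199.117] pointing down, gripper open.
Joint ranges: [-3.01, 3.01], [-0.46, 2.08], [-1.47, 1.51], [0.13, 2.56], [-1, 4.14], [0.04, 2.09], [-2.66, 2.66]. Speed limits (rad/s): [2.57, 2.57, 3.14, 3.14, 3.14, 3.14, 3.14].

### API

Orientations are given as a unit quaternion [w, x, y, z].
In Python, from bench import manip, eyes, nets gives the robot as it stands.
- The arm moves only by the tool step_arm, never from a script. Its argument "plan" is a list of rows, each a list of 7 numbers: the shift along the tool's x, y, z in units of 0.25 m (1.0 is 0.25 m), then the turn, a rotation vector about the tool's x, y, z in units of 90 degrees (1.0 is 90 degrees), then the opening, from -1 (shut) to 1 (fully open). In form: [[x, y, z, ax, ay, az, gripper], ...]. A call has 1 to 20 rows; each row is the pose to reach, as a shift and turn from the pose commanded when the call began, along the tool's axes at that moment; what a row does not reach only later rows make up. A row lasts 1/8 s, in which the tool goes at most 62.5 mm and 10.7 degrees, less where a joint would pass 70% of its speed; a pose out of reach is approached as far as the arm can. A call with a number of a shift or a turn outside -1 to 1 is refused whole. A call with a gripper value outside its range is refused whole. The fingers move at their own pace and stop on an object; "newtons" is the grip in N (left out, the last holds). Time passes only in rows, so rows that repeat a pose let the fingers close. It gives the time, the measured TCP pose, the force, the opening and the grip force at its end, in the units of the state.
- manip.observe(): the state, without advancing time (a new reading comes with each control period).
- eyes.capture(name): name is "scene" or "top"; returns a dict with "pixels" (480x640x3 uint8, blue, green, red), "range_z" (480x640 float32, mm along the optical axis (not along the pixel's ray), 0 where there is no reading), "fx", "fy", "cx", "cy" (pixels), "rvec" (rotation vector, rad) and "tvec" (3), from world to camera coordinates, as OpenCV has them. Camera axes: x right, y down, z forward; pixel columns grow to the right and rows downward; lengths in mm; the calibration is good to about 2 mm. A picture is of the moment at which its call begins.
- manip.job_done(): hands the job in; it is judged then, once.
Trained networks look in the newest picture that a camera, given by its name, has taken for a name from the list of things; names that differ only in an ending like _2 or _b are one class to them, and where a whole thing is asked for, a point or a joint stands for the part that bears it (a point fixed in the world has none). Each returns a list of dicts, best first, with "confidence" (0 to 1); they miss things now and then, are a little off and sometimes report something else, mostly with a low value. They report only what shows in the picture. A call takes as long as a camera call. They do not tell look-alikes from the thing itself.
- nets.regions_of(camera, thing): "region" (480x640 bool, what is visible of it) and "point" ([column, row] in pixels, amid what is visible of it).
The state is a dict: "time_s": time; "joints": joint angles; "dq": joint speeds; "joint_efforts": joint torques, N m; "position": TCP position; "ee_rot": TCP orientation; "force": force on the tool from outside, world axes, zero at the start; "moment": the same for the moment, N m; "opening": opening from 0.0 (shut) to 1.0 (fully open); "gripper_force": force on a finger pad.
Only numpy, scipy, OpenCV 4.12 (cv2) and the standard library are available. Lean on these libraries where they do the work, as an engineer would, in place of code of your own. Each camera call takes 0.05 s, during which the arm holds its last target. There are 200 camera calls.

## Working session

There is one attempt and no reset: what is moved stays moved. The work goes in short steps, Python scripts to look and compute and a tool call to move; the robot and the scene stay as the last step left them, time stands still between calls to the robot, and variables do not carry over. Pictures are saved under pics/ and viewed, at most 10 in all, crops included, and the job is handed in when it is done.

Besides the shell and the picture viewer there is one more tool, called after "Request:" in YAML: its name, and indented under it one key for each argument. step_arm: Moves the arm, as the interface text tells. Its arguments: {"type":"object","properties":{"plan":{"type":"array","items":{"type":"array","items":{"type":"number","minimum":-1,"maximum":1}}},"newtons":{"type":"number"}},"required":["plan"]}

```bash
mkdir -p pics; ls; cat > h.py <<'E'
import numpy as np, cv2
from bench import manip, eyes, nets
def cam(n):
    c=eyes.capture(n); R,_=cv2.Rodrigues(np.array(c["rvec"],float)); c["R"]=R; c["t"]=np.array(c["tvec"],float).ravel(); return c
def world(c,u,v,z=None):
    d=np.stack([(np.asarray(u)-c["cx"])/c["fx"],(np.asarray(v)-c["cy"])/c["fy"],np.ones(np.shape(u))],-1)
    if z is None: d=d*z_at(c,u,v)[...,None]; return (d-c["t"])@c["R"]
    o=-c["R"].T@c["t"]; w=d@c["R"]; return o+w*((z-o[2])/w[...,2])[...,None]
def z_at(c,u,v): return c["range_z"][np.asarray(v).astype(int),np.asarray(u).astype(int)].astype(float)
def pix(c,p):
    q=np.asarray(p,float)@c["R"].T+c["t"]; return np.stack([q[...,0]/q[...,2]*c["fx"]+c["cx"],q[...,1]/q[...,2]*c["fy"]+c["cy"]],-1)
E
python3 - <<'E'
from h import *
s=manip.observe(); print({k:np.round(v,3) for k,v in s.items()})
for n in("scene","top"):
    c=cam(n); cv2.imwrite(f"pics/{n}0.png",c["pixels"]); print(n,-c["R"].T@c["t"],c["fx"])
    for t in("stand","thumbscrew","wing","slot_in_arm","grip_post","lamp_head","block","round_screw"):
        for r in nets.regions_of(n,t)[:4]:
            v,u=np.nonzero(r["region"]); w=world(c,u,v); w=w[z_at(c,u,v)>0]
            print(t,round(r["confidence"],2),np.round(r["point"]),len(u),np.round(np.median(w,0)) if len(w) else None, np.round(np.percentile(w[:,2],98)) if len(w) else None)
E
```

```text
pics
{'time_s': np.float64(0.0), 'joints': array([-1.091,  0.69 , -0.195,  1.566,  0.157,  0.902, -0.215]), 'dq': array([-0.   ,  0.   , -0.001, -0.001,  0.002,  0.001,  0.   ]), 'joint_efforts': array([ 1.0000e-03, -5.3963e+01, -1.2660e+00, -1.5855e+01,  9.0000e-03,
        1.0000e-02,  0.0000e+00]), 'position': array([269.213, 563.255, 198.288]), 'ee_rot': array([-0.   ,  0.221,  0.975, -0.001]), 'force': array([-0.346,  0.464,  1.016]), 'moment': array([ 0.014,  0.034, -0.044]), 'gripper_force': np.float64(0.0), 'opening': np.float64(0.999)}
scene [1502.50153321  195.7279908   747.89768025] 596.9662518069149
stand 0.77 [334. 256.] 5268 [600.  47.  69.] 87.0
thumbscrew 0.73 [229. 219.] 231 [ 472. -203.   33.] 53.0
thumbscrew 0.71 [212. 238.] 138 [ 565. -211.   46.] 64.0
thumbscrew 0.7 [198. 215.] 202 [ 474. -274.   34.] 52.0
thumbscrew 0.64 [258. 225.] 174 [ 490. -129.   33.] 52.0
wing 0.71 [206. 237.] 141 [ 564. -212.   50.] 64.0
wing 0.51 [257. 224.] 185 [ 489. -129.   32.] 52.0
wing 0.48 [224. 220.] 230 [ 473. -203.   33.] 53.0
slot_in_arm 0.81 [342. 214.] 2438 [473.  46.  77.] 
[... 598 characters left out ...]
.] 87.0
stand 0.3 [319. 156.] 739 [743.   0.  61.] 71.0
thumbscrew 0.73 [130. 327.] 525 [416. 369.  66.] 89.0
thumbscrew 0.61 [385. 288.] 112 [ 480. -128.   50.] 56.0
wing 0.73 [296. 312.] 4466 [440.  49.  78.] 87.0
wing 0.66 [457. 296.] 115 [ 466. -273.   49.] 57.0
wing 0.65 [420. 298.] 134 [ 465. -201.   47.] 56.0
wing 0.59 [386. 288.] 114 [ 480. -127.   49.] 56.0
slot_in_arm 0.36 [319. 156.] 807 [743.   0.  60.] 71.0
slot_in_arm 0.32 [491. 191.] 724 [ 680. -356.   22.] 26.0
grip_post 0.93 [293. 310.] 4418 [440.  48.  79.] 87.0
lamp_head 0.57 [292. 310.] 4412 [442.  49.  79.] 87.0
block 0.95 [437. 252.] 1471 [ 552. -238.   30.] 35.0
round_screw 0.53 [453. 254.] 121 [ 553. -269.   44.] 48.0
```

View pics/top0.png

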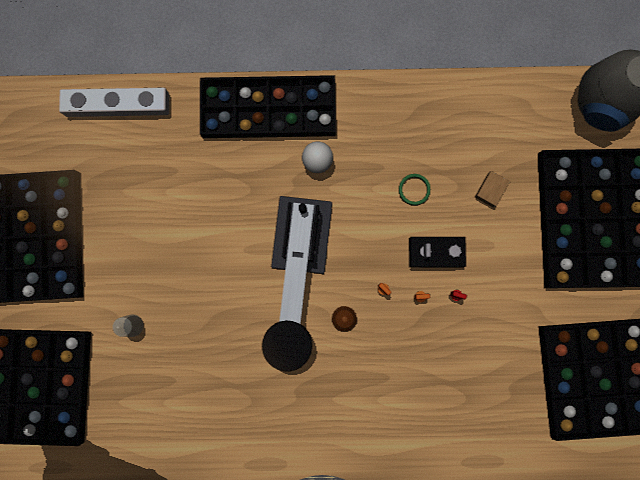

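View pics/scene0.png

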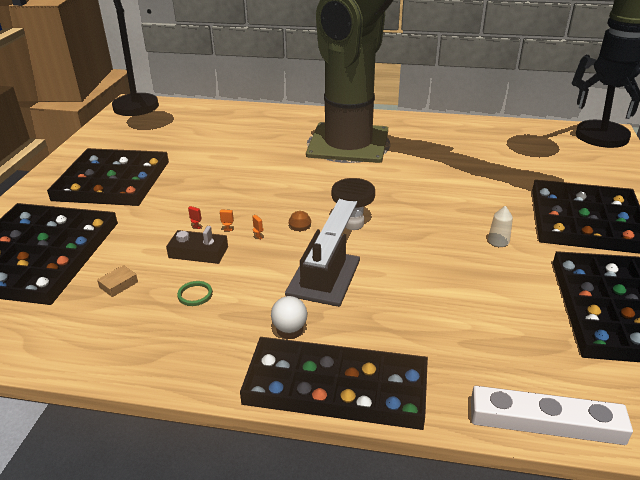

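Top view: the stand is near (303,235), the lamp head at (288,345), the grip post at (304,209) and the arm's slot at (297,254).

Thumbscrew candidates:
- steel wing in the block at (427,251): it's steel, flat-winged and stands in the block, so I choose this one
- round-knobbed screw at (455,251): a bystander
- orange look-alikes at (384,289) and (422,297), and a red one at (458,295): to be left alone

The jar is under or behind the lamp head in the scene view, near (355,215).

```bash
python3 - <<'E'
from h import *
c=cam("top"); im=c["pixels"]
def up(x0,y0,x1,y1,k): return cv2.resize(im[y0:y1,x0:x1],None,fx=k,fy=k,interpolation=cv2.INTER_CUBIC)
a=up(400,225,475,305,5); b=up(255,190,345,290,5)
h=max(a.shape[0],b.shape[0]); o=np.zeros((h,a.shape[1]+b.shape[1],3),np.uint8); o[:a.shape[0],:a.shape[1]]=a; o[:b.shape[0],a.shape[1]:]=b
cv2.imwrite("pics/crop1.png",o); print(o.shape)
def rect(m,z,name):
    v,u=np.nonzero(m); w=world(c,u.astype(float),v.astype(float),float(z))[:,:2].astype(np.float32); print(name,len(u),cv2.minAreaRect(w),w.mean(0))
hsv=cv2.cvtColor(im,cv2.COLOR_BGR2HSV); 
V,U=np.mgrid[0:480,0:640]; W=world(c,U,V); Z=W[...,2]
g=lambda x0,y0,x1,y1:(U>=x0)&(U<x1)&(V>=y0)&(V<y1)
bar=g(270,195,330,325)&(hsv[...,2]>120)&(hsv[...,1]<60); rect(bar,76,"bar")
rect(g(270,190,340,280)&(Z>5)&(Z<30)|g(270,190,340,280)&(Z>5)&(hsv[...,2]<90),12,"foot")
rect(g(400,230,475,275)&(Z>24)&(Z<36),30,"block")
rect(g(415,235,440,268)&(Z>20)&(hsv[...,2]>90)&(hsv[...,1]<70),63,"wing")
for s in (slice(418,438),slice(446,464)): print(hsv[240:264,s,2])
print(hsv[246:262,286:310,2])
E
```

```text
(500, 825, 3)
bar 2328 ((534.3768310546875, 43.03839111328125), (40.41873550415039, 228.92848205566406), 82.66544342041016) [529.277    43.70418]
foot 2667 ((593.6166381835938, 29.072162628173828), (141.96664428710938, 181.14935302734375), 89.07532501220703) [597.61804   30.885382]
block 1417 ((553.5886840820312, -240.06930541992188), (110.62036895751953, 58.38547134399414), 89.11636352539062) [ 553.0602 -238.7979]
wing 81 ((554.4218139648438, -207.47232055664062), (19.463666915893555, 23.542470932006836), 88.2266845703125) [ 553.77655 -208.39207]
[[ 21  14  17  11  17  13  18  16  18  20  23  15  17  17  11  18   5   8
   17   7]
 [ 23  19  16  14  18  14  23  19  10  14  17  16   8  12  18  19  11  13
   21  18]
 [ 17  10  22  17  16  21  11   7  21  12  13  12  20  13  17  13  18  14
   15  22]
 [ 17  21  15  22  16  19  10  11  35  68  78  57  23  10  15  17  14  17
   19  24]
 [ 10  19  22   9  15  18  20  47 103 136 140 121  81  11  12  21  14  20
   11  13]
 [ 23  13  17  14  14  20  25  47  99 134 138 129  77   7  15  15  19  14
   23  19]
 [ 20  18  13  15  48  57  23  41  9
[... 4212 characters left out ...]
44 182 178 171 168 103  18  44  47  49  48  53  49  48  41  66 143
  178 169 179 160 102  38]
 [ 62 143 184 170 180 163  95  45  62  63  51  49  48  49  52  40  84 157
  181 174 180 144  69  41]
 [ 58 148 179 172 173 175 183 184 171 175 165 143 119 128 104  69  79 147
  179 172 179 126  42  37]
 [ 85 165 175 175 174 173 175 174 179 174 176 182 185 183 182 179 177 175
  173 171 176 142  43  37]
 [ 89 159 179 178 171 174 175 166 172 172 166 172 178 174 172 168 172 170
  173 169 184 136  45  47]
 [ 90 157 176 176 175 167 171 170 173 171 169 174 173 171 168 170 167 173
  174 174 182 134   0   2]
 [124 185 176 172 170 173 172 173 174 177 169 170 169 175 167 165 169 171
  169 175 185 128   0   2]]
```

View pics/crop1.png

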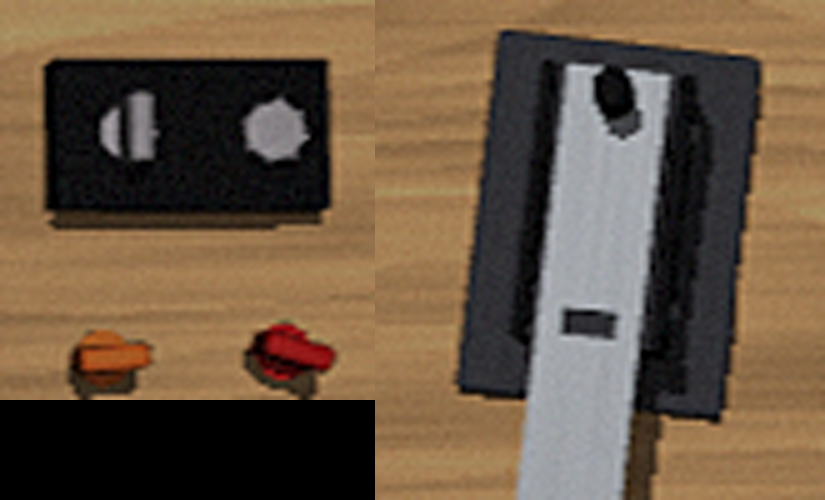

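The crop confirms my choice: a steel flat wing at (427,251), a round knob at (455,251), and orange and red look-alikes below. The arm's slot is at about (297,254).

```bash
python3 - <<'E'
from h import *
c=cam("top"); im=c["pixels"]; g=cv2.cvtColor(im,cv2.COLOR_BGR2GRAY).astype(float)
# bar edges per row, subpixel
L=[];R=[]
for v in range(262,315):
    r=g[v,270:320]; bright=np.nonzero(r>120)[0]; 
    l,rr=bright[0],bright[-1]
    L.append((270+l-.5,v)); R.append((270+rr+.5,v))
L=np.array(L);R=np.array(R)
wl=world(c,L[:,0],L[:,1],76.);wr=world(c,R[:,0],R[:,1],76.)
for w in(wl,wr): print("edge",np.polyfit(w[:,0],w[:,1],1))
m=(wl+wr)/2; p=np.polyfit(m[:,0],m[:,1],1); print("axis y=ax+b",p, "deg",np.degrees(np.arctan(p[0])))
sl=g[248:262,289:306]; d=np.clip((175-sl)/(175-50),0,1); d[d<.15]=0; V,U=np.mgrid[248:262,289:306]
u,v=(d*U).sum()/d.sum(),(d*V).sum()/d.sum(); s=world(c,u,v,76.); print("slot px",u,v,s,"area mm2",d.sum()*(1115/579.45)**2,"axis y there",np.polyval(p,s[0]))
wg=g[241:259,425:432]; d=np.clip((wg-50)/90,0,1); V,U=np.mgrid[241:259,425:432]; d[d<.15]=0
u,v=(d*U).sum()/d.sum(),(d*V).sum()/d.sum(); print("wing px",u,v,world(c,u,v,63.),"area",d.sum()*(1128/579.45)**2)
# foot
hsv=cv2.cvtColor(im,cv2.COLOR_BGR2HSV); mk=((hsv[...,2]<100)&(hsv[...,1]<110)).astype(np.uint8); mk[:,:270]=0;mk[:,336:]=0;mk[:193]=0;mk[276:]=0
ct=max(cv2.findContours(mk,0,1)[0],key=cv2.contourArea).reshape(-1,2).astype(float)
w=world(c,ct[:,0],ct[:,1],12.)[:,:2].astype(np.float32); print("foot",cv2.minAreaRect(w))
x=c
c=cam("scene"); cv2.imwrite("pics/sc_a.png",cv2.resize(c["pixels"][195:310,280:370],None,fx=5,fy=5,interpolation=cv2.INTER_CUBIC))
print("slot in scene px",pix(c,s))
g=cv2.cvtColor(c["pixels"],cv2.COLOR_BGR2GRAY); a,b=np.round(pix(c,s)).astype(int); print(g[b-7:b+8,a-12:a+13])
W=world(x,428.,250.,63.)
a,b=np.round(pix(c,W)).astype(int); print(pix(c,W)); print(g[b-6:b+22,a-10:a+12])
E
```

```text
edge [-1.32891240e-01  1.56354229e+02]
edge [  0.20086973 -90.7037444 ]
axis y=ax+b [ 0.03367522 32.87291288] deg 1.9287190974221315
slot px 297.38586956521743 254.1828316610925 [548.92425694  40.96787576  76.        ] area mm2 212.56424639868553 axis y there 51.35805766748579
wing px 427.9173228346457 249.7652559055118 [ 554.69134175 -213.16515083   63.        ] area 171.1186931117736
foot ((594.7014770507812, 34.78953552246094), (110.05034637451172, 149.69532775878906), 82.6281509399414)
slot in scene px [331.29240885 231.99561562]
[[185 185 189 188 189 206 212 209 213 211 211 209 211 210 212 211 211 212
  210 210 209 211 213 214 215]
 [180 182 183 182 190 214 210 211 212 210 210 207 211 212 211 210 212 213
  210 213 212 213 214 212 215]
 [185 183 185 183 204 213 211 211 213 210 209 208 212 213 213 211 213 209
  211 212 211 213 214 213 217]
 [185 187 183 192 213 211 213 213 209 210 210 211 212 212 211 213 212 212
  212 212 214 213 214 217 191]
 [151 181 178 203 213 211 212 211 208 207 211 214 212 211 212 213 211 214
  213 212 214 213 215 219 118]
 [ 57 188 188 213 210 212 213 210 2
[... 2948 characters left out ...]
5 103 198 200 201 207  46  50
   50  47  50  51]
 [ 49  49  49  47  53 165  88 108 117 112  81 162 198 198 186  90  43  49
   50  50  50  50]
 [ 47  50  48  46  46  74 111 108 118 115 110 196 190 174  91  44  49  50
   51  49  51  50]
 [ 49  48  52  47  49  49  61  79 104  94 105 141  85  73  47  46  50  50
   48  50  50  50]
 [ 48  50  50  49  49  50  48  49  48  51  62  58  46  47  47  49  50  50
   50  49  50  49]
 [ 49  48  51  50  48  48  47  49  48  50  47  48  48  49  51  50  50  50
   51  48  50  50]
 [ 49  50  49  52  49  48  49  49  49  49  49  49  49  49  48  49  50  49
   52  50  50  50]
 [ 48  48  51  50  48  49  50  51  50  51  50  50  49  50  52  47  50  50
   50  52  50  45]]
```

```bash
python3 - <<'E'
from h import *
t=cam("top"); s=cam("scene")
print("collar z33",world(t,425.3,251.2,33.),"wing z63",world(t,427.95,249.9,63.))
for yaw in (0,-1,):
  for P in ([554,-213.3],[553,-213.5]):
    a=np.radians(yaw);R=np.array([[np.cos(a),-np.sin(a)],[np.sin(a),np.cos(a)]])
    C=np.array([[i*14,j*5] for i in(-1,1) for j in(-1,1)])@R.T+P
    print(yaw,P,"top",np.round(pix(s,np.c_[C,np.full(4,63.)]),1).tolist(),"bot",np.round(pix(s,np.c_[C,np.full(4,33.)]),1).tolist())
    print("in top",np.round(pix(t,np.c_[C,np.full(4,63.)]),1).tolist())
for z,L in((30.,60),):
  pass
# slot in scene: predicted mouth corners
x=np.array([-.9918,.128]);y=np.array([-.128,-.9918]);S=np.array([548.9,41.])
C=np.array([S+i*4.5*x+j*10*y for i,j in((-1,-1),(-1,1),(1,1),(1,-1))]); print("slot scene",np.round(pix(s,np.c_[C,np.full(4,76.)]),1).tolist())
# where lies slot/wing in tool frame
o=manip.observe(); w,X,Y,Z=o["ee_rot"]
from scipy.spatial.transform import Rotation as Ro
print(Ro.from_quat([X,Y,Z,w]).as_matrix().round(4), o["position"])
E
```

```text
collar z33 [ 554.30113713 -213.31194983   33.        ] wing z63 [ 554.4268321 -213.2202629   63.       ]
0 [554, -213.3] top [[207.8, 223.2], [212.4, 223.7], [203.3, 230.9], [208.0, 231.3]] bot [[209.5, 235.1], [214.1, 235.6], [205.1, 242.9], [209.7, 243.4]]
in top [[430.8, 257.2], [425.7, 257.3], [430.3, 242.9], [425.2, 243.0]]
0 [553, -213.5] top [[207.8, 223.0], [212.5, 223.4], [203.3, 230.6], [208.0, 231.0]] bot [[209.5, 234.9], [214.1, 235.3], [205.1, 242.6], [209.8, 243.1]]
in top [[430.9, 257.8], [425.8, 257.8], [430.5, 243.4], [425.3, 243.5]]
-1 [554, -213.3] top [[207.9, 223.2], [212.5, 223.7], [203.2, 230.8], [207.8, 231.3]] bot [[209.6, 235.1], [214.2, 235.6], [205.0, 242.9], [209.6, 243.4]]
in top [[430.7, 257.3], [425.5, 257.3], [430.5, 243.0], [425.3, 243.0]]
-1 [553, -213.5] top [[208.0, 223.0], [212.6, 223.4], [203.2, 230.6], [207.9, 231.1]] bot [[209.7, 234.9], [214.2, 235.3], [205.0, 242.6], [209.7, 243.1]]
in top [[430.8, 257.8], [425.7, 257.8], [430.6, 243.5], [425.4, 243.5]]
slot scene [[335.5, 234.1], [325.8, 232.4], [327.1, 229.9], [336.8, 231.6]]
[[-0.9023  0.4311  0.    ]
 [ 0.4311  0.9023  0.    ]
 [ 0.      0.     -1.    ]] [269.46455513 563.93164344 199.10531041]
```

View pics/sc_a.png

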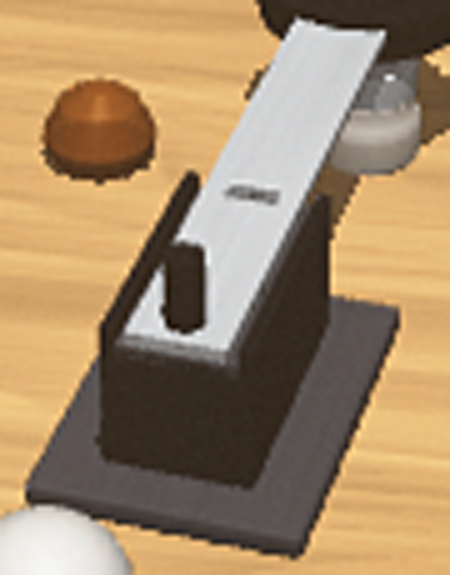

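The scene crop shows the arm slot at about (330,234), the post at about (317,252), and the jar clear of the stand under the lamp head. Both cameras agree in relative terms. I'll take the post first, with the closing line along the stand's x. That gives an exact slot position and also slides the arm.

Request:
step_arm:
  plan:
    - [-0.9, -0.52, 0, 0, 0, 0, 0.2]
    - [-0.9, -0.52, 0, 0, 0, 0, 0.2]
    - [-0.9, -0.52, 0, 0, 0, 0, 0.2]
    - [-0.9, -0.52, 0, 0, 0, 0, 0.2]
    - [-0.9, -0.52, 0, 0, 0, 0, 0.2]
  newtons: 40

```text
time_s: 1.78
position: [420.2, 343.8, 199.0]
ee_rot: [0.001, 0.226, 0.974, -0.002]
force: [-0.9, -0.2, 0.7]
opening: 0.6
gripper_force: 0.0
```

Request:
step_arm:
  plan:
    - [-0.9, -0.52, 0, 0, 0, 0, 0.2]
    - [-0.9, -0.52, 0, 0, 0, 0, 0.2]
    - [-0.9, -0.52, 0, 0, 0, 0, 0.2]
    - [-0.9, -0.52, 0, 0, 0, 0, 0.2]
    - [-0.9, -0.52, 0, 0, 0, 0, 0.2]

```text
time_s: 2.4
position: [566.1, 129.9, 198.9]
ee_rot: [0.001, 0.225, 0.974, -0.001]
force: [0.3, 1.6, -0.7]
opening: 0.599
gripper_force: 0.0
```

Request:
step_arm:
  plan:
    - [-0.444, -0.256, 0, 0, 0, 0.798, 0.2]
    - [-0.444, -0.256, 0, 0, 0, 0.798, 0.2]
    - [-0.444, -0.256, 0, 0, 0, 0.798, 0.2]
    - [-0.444, -0.256, 0, 0, 0, 0.798, 0.2]
    - [-0.444, -0.256, 0, 0, 0, 0.798, 0.2]
    - [-0.444, -0.256, 0, 0, 0, 0.798, 0.2]
    - [-0.444, -0.256, 0, 0, 0, 0.798, 0.2]
    - [-0.444, -0.256, 0, 0, 0, 0.798, 0.2]
    - [-0.444, -0.256, 0, 0, 0, 0.798, 0.2]

```text
time_s: 3.52
position: [635.8, 31.0, 199.0]
ee_rot: [-0.0, 0.75, 0.662, 0.0]
force: [-0.3, 0.5, -0.2]
opening: 0.602
gripper_force: 0.0
```

Request:
step_arm:
  plan:
    - [0, 0, 0.24, 0, 0, 0, 0.2]
    - [0, 0, 0.36, 0, 0, 0, 0.2]
    - [0, 0, 0.44, 0, 0, 0, 0.2]
    - [0, 0, 0.45, 0, 0, 0, 0.2]
    - [0, 0, 0.45, 0, 0, 0, -1]
    - [0, 0, 0.45, 0, 0, 0, -1]
    - [0, 0, 0.45, 0, 0, 0, -1]
    - [0, 0, 0.45, 0, 0, 0, -1]
    - [0, 0, 0.45, 0, 0, 0, -1]
    - [0, 0, 0.45, 0, 0, 0, -1]
  newtons: 40

```text
time_s: 4.78
position: [636.0, 29.7, 86.6]
ee_rot: [0.0, 0.751, 0.66, 0.0]
force: [0.1, 0.2, 0.1]
opening: -0.002
gripper_force: 0.0
```

```bash
python3 - <<'E'
from h import *
o=manip.observe(); print({k:np.round(v,3) for k,v in o.items() if k in("position","ee_rot","force","moment","joints","opening")})
c=cam("top"); cv2.imwrite("pics/t2.png",cv2.resize(c["pixels"][180:300,250:360],None,fx=5,fy=5))
g=cv2.cvtColor(c["pixels"],cv2.COLOR_BGR2GRAY); print(g[248:262,286:310])
E
```

```text
{'joints': array([-0.162,  0.845,  0.08 ,  1.63 , -0.097,  0.67 , -0.162]), 'position': array([635.957,  29.738,  86.616]), 'ee_rot': array([0.   , 0.751, 0.66 , 0.   ]), 'force': array([0.115, 0.23 , 0.143]), 'moment': array([-0.011, -0.02 ,  0.038]), 'opening': np.float64(-0.002)}
[[54 56 53 52 44 56 54 54 55 49 56 49 56 55 55 59 55 49 47 47 49 40 44 38]
 [52 55 51 53 52 54 56 54 53 62 60 53 52 55 54 43 49 54 47 48 39 41 39 38]
 [56 54 52 52 57 53 52 55 58 52 59 56 52 51 51 52 51 52 44 47 44 37 33 40]
 [53 56 54 58 58 50 53 56 54 60 55 58 51 48 51 49 50 49 42 45 40 45 33 36]
 [54 53 57 52 52 51 57 62 55 53 55 50 58 54 52 48 48 56 43 43 38 36 36 39]
 [53 52 55 55 59 58 53 53 55 56 52 56 56 52 50 52 48 45 40 42 41 33 34 32]
 [53 63 54 51 50 59 59 59 57 61 55 59 52 50 53 49 44 40 42 44 36 34 31 30]
 [58 51 57 58 58 54 57 58 58 52 51 53 48 52 49 50 44 49 38 42 30 31 33 33]
 [54 58 56 60 53 58 55 56 55 58 55 53 56 42 55 45 49 47 44 42 34 34 30 29]
 [51 54 58 55 55 52 51 60 56 58 55 55 43 45 45 44 42 45 42 44 35 42 32 33]
 [54 52 56 56 61 62 58 53 57 52 51 51 54 50 48 41 43 41 34 39 32 41 31 29]
 [53 58 56 56 54 59 61 55 52 54 54 50 49 45 44 41 46 35 41 35 36 32 36 32]
 [58 61 59 51 63 62 58 56 55 51 49 50 46 47 37 46 40 40 36 32 32 30 34 25]
 [55 56 57 53 59 60 55 57 55 57 43 53 48 47 49 43 33 38 36 35 25 32 28 29]]
```

```bash
python3 - <<'E'
from h import *
c=cam("scene"); cv2.imwrite("pics/s2.png",cv2.resize(c["pixels"][150:310,240:400],None,fx=3.7,fy=3.7))
print(pix(c,manip.observe()["position"]))
E
```

```text
[317.73922507 253.30879288]
```

View pics/s2.png

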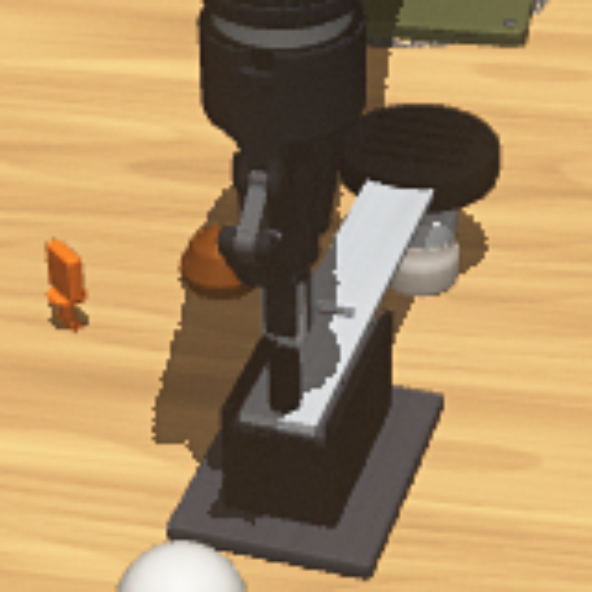

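```bash
python3 - <<'E'
from h import *
c=cam("scene")
V,U=np.mgrid[228:264:2,308:326:2]; W=world(c,U,V)
for r in W: print(" ".join(f"{p[0]:.0f},{p[1]:.0f},{p[2]:.0f}" for p in r))
E
```

```text
434,-30,0 432,-26,-1 653,23,154 649,26,152 672,34,168 671,38,168 644,36,149 646,40,151 632,41,142
442,-28,0 445,-23,3 648,22,147 646,26,145 652,30,150 652,34,150 646,36,146 640,39,143 632,41,138
448,-27,-1 445,-23,-3 648,22,142 652,27,145 649,30,144 648,33,143 645,36,142 644,40,141 633,41,134
457,-26,-0 452,-22,-3 649,22,138 650,26,139 647,29,138 652,34,141 645,36,137 643,39,136 634,41,130
463,-24,-1 461,-20,-2 647,22,132 646,25,133 649,30,134 654,34,138 646,36,133 647,40,135 630,41,123
470,-23,-1 467,-19,-3 651,23,131 650,26,131 649,30,130 654,34,135 646,36,129 645,40,129 569,30,75
472,-23,-5 474,-18,-3 643,21,121 649,26,125 649,29,126 652,34,129 643,36,122 647,40,126 579,32,77
487,-20,1 589,6,76 589,10,76 579,12,70 587,17,76 647,33,120 644,36,119 588,29,78 586,33,77
492,-19,-1 595,7,76 590,10,72 636,23,107 635,27,107 635,30,107 592,26,76 590,30,75 590,33,75
604,5,77 599,8,74 594,11,71 644,25,108 643,28,108 641,32,107 641,35,108 595,30,74 598,35,77
611,6,78 602,8,71 607,13,76 646,25,106 646,29,106 645,32,106 643,36,105 602,32,74 603,36,76
612,7,74 602,8,67 610,14,74 648,25,103 647,29,102 647,33,103 644,36,101 609,33,75 609,37,76
614,7,71 623,12,78 619,16,76 646,25,96 649,29,99 643,32,95 640,35,93 618,35,77 617,38,77
616,7,67 629,14,78 627,17,77 647,25,93 648,29,94 645,32,92 646,36,93 626,36,79 621,39,75
633,11,76 632,14,75 631,18,75 647,25,88 645,28,87 645,32,87 640,35,84 628,36,75 627,40,75
637,11,74 638,15,75 638,19,76 649,25,85 648,29,85 644,32,82 640,35,80 633,37,75 632,41,74
644,13,75 643,16,74 645,21,77 646,25,78 647,28,79 648,32,80 641,35,75 640,38,75 637,42,74
648,14,74 649,17,75 647,21,74 648,25,75 649,29,76 646,32,74 649,36,77 650,40,78 648,44,77
```

The scene crop shows the post at crop (285,375) with the shut fingers ending just above its top. Depth puts the fingertips at z≈119, while the TCP reads 87. I'll raise and look at the fingers again.

Request:
step_arm:
  plan:
    - [0, 0, -0.2, 0, 0, 0, -1]
    - [0, 0, -0.2, 0, 0, 0, -1]
    - [0, 0, -0.2, 0, 0, 0, 0.2]
    - [0, 0, -0.2, 0, 0, 0, 0.2]
    - [0, 0, -0.2, 0, 0, 0, 0.2]
    - [0, 0, -0.2, 0, 0, 0, 0.2]

```text
time_s: 5.68
position: [635.6, 29.7, 136.0]
ee_rot: [-0.0, 0.751, 0.66, -0.0]
force: [0.5, -0.5, 0.3]
opening: 0.602
gripper_force: 0.0
```

```bash
python3 - <<'E'
from h import *
c=cam("scene"); p=manip.observe()["position"]; print(p,manip.observe()["joints"])
V,U=np.mgrid[200:300,290:345]; W=world(c,U,V); m=(W[...,2]>90)&(W[...,0]>560)
w=W[m]; 
for z in range(90,240,6):
    q=w[(w[:,2]>=z)&(w[:,2]<z+6)]
    if len(q): print(z,len(q),q[:,:2].min(0).round(),q[:,:2].max(0).round())
im=c["pixels"].copy(); u,v=pix(c,p).round().astype(int); im[v,u]=(0,255,0)
cv2.imwrite("pics/s3.png",cv2.resize(im[150:270,270:370],None,fx=5,fy=5,interpolation=cv2.INTER_NEAREST))
E
```

```text
[635.72640019  29.6865915  136.16735233] [-0.16827722  0.77913516  0.09093976  1.59705732 -0.09182453  0.77028694
 -0.16597371]
90 19 [641.  22.] [649.  35.]
96 22 [642.  23.] [649.  36.]
102 39 [631.  22.] [651.  35.]
108 12 [634.  22.] [649.  35.]
168 25 [610.  18.] [671.  42.]
174 42 [607.  16.] [676.  45.]
180 69 [607.  15.] [677.  45.]
186 58 [610.  15.] [677.  45.]
192 40 [664.  14.] [678.  37.]
198 40 [664.  15.] [679.  37.]
204 22 [664.  18.] [678.  37.]
210 5 [671.  36.] [677.  38.]
216 38 [665.  10.] [696.  39.]
222 80 [671.  11.] [699.  37.]
228 38 [684.  11.] [699.  35.]
234 20 [690.  10.] [701.  35.]
```

View pics/s3.png

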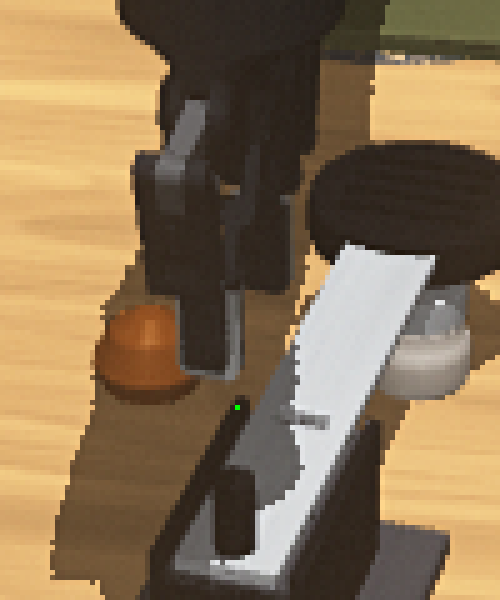

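The fingers' tips are about 32 mm above the reported TCP. They closed above the post, which confirms it. I'll go lower in small steps, watching the force.

Request:
step_arm:
  plan:
    - [0, 0, 0.12, 0, 0, 0, 0.2]
    - [0, 0, 0.2, 0, 0, 0, 0.2]
    - [0, 0, 0.24, 0, 0, 0, 0.2]
    - [0, 0, 0.27, 0, 0, 0, 0.2]
    - [0, 0, 0.29, 0, 0, 0, 0.2]
    - [0, 0, 0.29, 0, 0, 0, 0.2]

```text
time_s: 6.48
position: [636.1, 29.8, 64.2]
ee_rot: [0.0, 0.751, 0.66, 0.0]
force: [-0.1, 0.2, -0.4]
opening: 0.602
gripper_force: 0.0
```

Request:
step_arm:
  plan:
    - [0, 0, 0, 0, 0, 0, -1]
    - [0, 0, 0, 0, 0, 0, -1]
    - [0, 0, 0, 0, 0, 0, -1]
    - [0, 0, 0, 0, 0, 0, -1]
    - [0, 0, 0, 0, 0, 0, -1]
  newtons: 40

```text
time_s: 7.1
position: [636.9, 29.7, 64.8]
ee_rot: [0.001, 0.751, 0.66, 0.001]
force: [1.5, -0.0, 5.1]
opening: 0.161
gripper_force: 39.1
```

```bash
python3 - <<'E'
from h import *
c=cam("scene"); o=manip.observe(); print({k:np.round(o[k],3) for k in("position","force","moment","opening","gripper_force")})
V,U=np.mgrid[200:300,290:345]; W=world(c,U,V); m=(W[...,2]>70)&(W[...,0]>600)&(abs(W[...,1]-30)<20)
w=W[m]
for z in range(70,160,5):
    q=w[(w[:,2]>=z)&(w[:,2]<z+5)]
    if len(q): print(z,len(q),q[:,:2].min(0).round(),q[:,:2].max(0).round())
E
```

```text
{'position': array([636.954,  29.687,  64.787]), 'force': array([ 0.458, -0.594,  5.752]), 'moment': array([-0.024, -0.238,  0.023]), 'opening': np.float64(0.16), 'gripper_force': np.float64(39.13)}
70 108 [600.  11.] [655.  50.]
75 164 [600.  10.] [654.  50.]
80 22 [638.  22.] [647.  35.]
85 13 [642.  22.] [646.  36.]
90 4 [645.  23.] [649.  34.]
95 16 [630.  18.] [654.  39.]
100 22 [628.  19.] [657.  42.]
105 35 [628.  18.] [661.  42.]
110 34 [628.  18.] [663.  42.]
115 37 [625.  22.] [660.  42.]
120 39 [626.  20.] [661.  42.]
125 29 [625.  20.] [662.  42.]
130 23 [624.  20.] [659.  43.]
135 10 [623.  26.] [660.  43.]
140 30 [604.  13.] [678.  46.]
145 51 [604.  14.] [681.  47.]
150 41 [603.  13.] [683.  47.]
155 25 [601.  15.] [686.  47.]
```

Gripped the post at opening 0.16. Real tips are about 31 mm above the reported TCP. Now I'll slide the arm toward the hidden range.

Request:
step_arm:
  plan:
    - [0, 0.02, 0, 0, 0, 0, -1]
    - [0, 0.04, 0, 0, 0, 0, -1]
    - [0, 0.06, 0, 0, 0, 0, -1]
    - [0, 0.08, 0, 0, 0, 0, -1]
    - [0, 0.1, 0, 0, 0, 0, -1]
    - [0, 0.12, 0, 0, 0, 0, -1]
    - [0, 0.12, 0, 0, 0, 0, -1]
    - [0, 0.12, 0, 0, 0, 0, -1]

```text
time_s: 8.15
position: [665.3, 26.0, 64.8]
ee_rot: [-0.0, 0.751, 0.66, -0.0]
force: [-1.5, 0.2, 7.5]
opening: 0.16
gripper_force: 39.5
```

```bash
python3 -c "
from h import *
o=manip.observe(); print({k:np.round(o[k],3) for k in('position','ee_rot','force','moment','opening','gripper_force')})"
```

```text
{'position': array([665.27 ,  26.023,  64.764]), 'ee_rot': array([-0.   ,  0.751,  0.66 , -0.   ]), 'force': array([-1.5  ,  0.248,  7.506]), 'moment': array([-0.032,  0.29 ,  0.024]), 'opening': np.float64(0.16), 'gripper_force': np.float64(39.512)}
```

Request:
step_arm:
  plan:
    - [0, 0, 0, 0, 0, 0, 0]
    - [0, 0, 0, 0, 0, 0, 0]
    - [0, 0, -0.02, 0, 0, 0, 0]
    - [0, 0, -0.16, 0, 0, 0, 0]
    - [0, 0, -0.32, 0, 0, 0, 0]
    - [-0.2, 0, -0.32, 0, 0, 0, -0.3]
    - [-0.2, 0, -0.32, 0, 0, 0, -0.3]

```text
time_s: 9.02
position: [658.6, -30.9, 145.0]
ee_rot: [0.002, 0.754, 0.657, -0.002]
force: [-0.3, 0.1, -0.4]
opening: 0.348
gripper_force: 0.0
```

Request:
step_arm:
  plan:
    - [-0.805, -0.319, 0, 0, 0, 0.928, -0.3]
    - [-0.805, -0.319, 0, 0, 0, 0.928, -0.3]
    - [-0.805, -0.319, 0, 0, 0, 0.928, -0.3]
    - [-0.805, -0.319, 0, 0, 0, 0.928, -0.3]
    - [-0.805, -0.319, 0, 0, 0, 0.928, -0.3]
    - [-0.805, -0.319, 0, 0, 0, 0.928, -0.3]
    - [-0.805, -0.319, 0, 0, 0, 0.928, -0.3]
    - [-0.805, -0.319, 0, 0, 0, 0.928, -0.3]
    - [-0.805, -0.319, 0, 0, 0, 0.928, -0.3]
    - [-0.805, -0.319, 0, 0, 0, 0.928, -0.3]
    - [-0.805, -0.319, 0, 0, 0, 0.928, -0.3]

```text
time_s: 10.4
position: [554.5, -212.9, 144.1]
ee_rot: [-0.0, 1.0, -0.007, 0.0]
force: [-0.7, 0.8, -0.1]
opening: 0.347
gripper_force: 0.0
```

```bash
python3 - <<'E'
from h import *
from scipy.spatial.transform import Rotation as Ro
c=cam("top"); o=manip.observe(); w,X,Y,Z=o["ee_rot"]; print(o["position"],o["joints"].round(2) if hasattr(o["joints"],"round") else o["joints"],Ro.from_quat([X,Y,Z,w]).as_matrix().round(4))
g=cv2.cvtColor(c["pixels"],cv2.COLOR_BGR2GRAY).astype(float)
# slot now
e=pix(c,[578.0,37.3,76.]); a,b=e.round().astype(int); print(e); print(g[b-6:b+7,a-9:a+10].astype(int))
sl=g[b-6:b+7,a-9:a+10]; d=np.clip((175-sl)/125,0,1); d[d<.15]=0; V,U=np.mgrid[b-6:b+7,a-9:a+10]; u,v=(d*U).sum()/d.sum(),(d*V).sum()/d.sum(); print("slot",world(c,u,v,76.),d.sum())
s=cam("scene"); V,U=np.mgrid[150:260,170:260]; W=world(s,U,V); m=(W[...,2]>70)&(abs(W[...,0]-554)<60)
q=W[m]
for z in range(100,240,8):
    k=q[(q[:,2]>=z)&(q[:,2]<z+8)]
    if len(k): print(z,len(k),k[:,:2].min(0).round(),k[:,:2].max(0).round())
E
```

```text
[ 554.42325845 -213.05068403  144.10605563] [ 0.03  0.76  0.46  1.74 -0.47  0.75 -0.85] [[ 9.999e-01 -1.450e-02  1.000e-04]
 [-1.450e-02 -9.999e-01  4.000e-04]
 [ 1.000e-04 -4.000e-04 -1.000e+00]]
[299.11341959 239.16738572]
[[190 200 199 200 195 195 199 198 197 194 192 197 198 192 193 195 199 197
  194]
 [193 203 197 196 194 199 199 198 200 193 196 196 204 193 189 192 193 199
  195]
 [192 199 202 196 196 196 197 196 200 198 192 196 191 197 191 193 196 195
  196]
 [210 196 201 205 196 202 205 208 204 202 203 198 202 194 192 196 199 195
  200]
 [208 200 203 191 165 157 191 199 195 200 212 210 206 201 199 197 197 195
  200]
 [210 201 198 195 114   0  12  26  38  53  76 107 115 119 132 175 203 198
  203]
 [203 195 205 190 113  25  49  55  52  52  49  48  32   0  66 169 204 198
  204]
 [206 198 202 180  80  26  59  60  66  57  51  61  53  46  98 175 204 200
  205]
 [205 197 202 175  78  17  51  56  51  56  53  62  50  45 136 198 198 198
  207]
 [201 197 202 171  93  73  76  70  52  48  51  51  50  46 129 194 201 192
  207]
 [202 198 197 199 212 209 202 195 189 168 145 128 105  79 147 197 197 195
  209]
 [200 198 199 197 200 198 202 201 204 206 214 209 207 200 197 201 199 194
  206]
 [195 197 197 200 198 193 201 200 194 192 198 197 196 194 192 195 195 200
  186]]
slot [576.04039994  37.51916582  76.        ] 49.751999999999995
172 15 [ 547. -234.] [ 567. -191.]
180 57 [ 547. -242.] [ 571. -185.]
188 80 [ 544. -241.] [ 569. -184.]
196 78 [ 544. -241.] [ 569. -183.]
204 79 [ 543. -242.] [ 572. -184.]
212 62 [ 545. -249.] [ 571. -180.]
220 142 [ 544. -260.] [ 572. -167.]
228 182 [ 545. -262.] [ 572. -162.]
236 102 [ 548. -261.] [ 575. -159.]
```

The arm's slot is now seen at (576.0,37.5). The gripper's centring says (578.0,37.3), so the top camera reads about 2 mm low in x, and I'll grasp at x≈556.4.

Request:
step_arm:
  plan:
    - [0.008, 0, 0.2, 0, 0, 0, -0.3]
    - [0.008, 0, 0.36, 0, 0, 0, -0.3]
    - [0.008, 0, 0.44, 0, 0, 0, -0.3]
    - [0.008, 0, 0.48, 0, 0, 0, -0.3]
    - [0.008, 0, 0.51, 0, 0, 0, -0.3]
    - [0.008, 0, 0.53, 0, 0, 0, -0.3]
    - [0.008, 0, 0.545, 0, 0, 0, -0.3]
    - [0.008, 0, 0.545, 0, 0, 0, -0.3]

```text
time_s: 11.5
position: [556.5, -213.1, 7.9]
ee_rot: [-0.0, 1.0, -0.008, 0.0]
force: [0.5, -0.1, -0.7]
opening: 0.352
gripper_force: 0.0
```

```bash
python3 - <<'E'
from h import *
s=cam("scene"); V,U=np.mgrid[200:260,170:250]; W=world(s,U,V); m=(W[...,2]>25)&(abs(W[...,0]-554)<60); q=W[m]
for z in range(26,100,5):
    k=q[(q[:,2]>=z)&(q[:,2]<z+5)]
    if len(k): print(z,len(k),k[:,:2].min(0).round(),k[:,:2].max(0).round())
cv2.imwrite("pics/s4.png",cv2.resize(s["pixels"][190:265,165:255],None,fx=6,fy=6,interpolation=cv2.INTER_CUBIC))
E
```

```text
26 540 [ 525. -296.] [ 592. -185.]
31 147 [ 532. -293.] [ 594. -184.]
36 51 [ 547. -281.] [ 574. -204.]
41 100 [ 546. -281.] [ 575. -190.]
46 56 [ 548. -272.] [ 575. -186.]
51 56 [ 547. -241.] [ 574. -183.]
56 53 [ 546. -240.] [ 575. -184.]
61 77 [ 546. -242.] [ 575. -184.]
66 40 [ 549. -241.] [ 573. -184.]
71 43 [ 547. -242.] [ 574. -184.]
76 32 [ 549. -240.] [ 572. -182.]
81 41 [ 547. -255.] [ 575. -170.]
86 77 [ 544. -260.] [ 574. -166.]
91 99 [ 546. -261.] [ 576. -166.]
96 94 [ 544. -265.] [ 575. -162.]
```

View pics/s4.png

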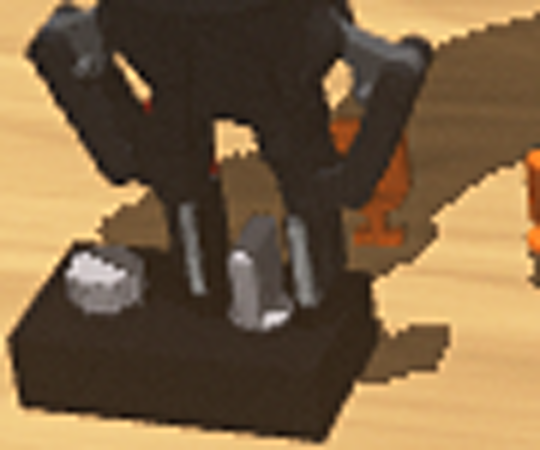

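The wing stands between the pads at crop (255,270), clear of the round knob at (105,275). I'll close.

Request:
step_arm:
  plan:
    - [0, 0, 0, 0, 0, 0, -1]
    - [0, 0, 0, 0, 0, 0, -1]
    - [0, 0, 0, 0, 0, 0, -1]
    - [0, 0, 0, 0, 0, 0, -1]
  newtons: 70

```text
time_s: 12.05
position: [556.7, -213.9, 8.2]
ee_rot: [0.001, 1.0, -0.008, 0.0]
force: [-0.6, -2.2, 3.6]
opening: 0.1
gripper_force: 69.8
```

```bash
python3 - <<'E'
from h import *
o=manip.observe(); print({k:np.round(o[k],3) for k in("position","ee_rot","force","moment","opening","gripper_force")})
s=cam("scene"); V,U=np.mgrid[200:260,170:250]; W=world(s,U,V); m=(W[...,2]>31)&(abs(W[...,0]-554)<60)&(W[...,1]>-250); q=W[m]
for z in range(31,70,5):
    k=q[(q[:,2]>=z)&(q[:,2]<z+5)]
    if len(k): print(z,len(k),k[:,:2].min(0).round(),k[:,:2].max(0).round())
E
```

```text
{'position': array([ 556.742, -213.914,    8.244]), 'ee_rot': array([ 0.001,  1.   , -0.008,  0.   ]), 'force': array([-0.638, -2.239,  3.614]), 'moment': array([-0.406,  0.034, -0.004]), 'opening': np.float64(0.1), 'gripper_force': np.float64(69.819)}
31 91 [ 532. -247.] [ 591. -186.]
36 15 [ 565. -223.] [ 574. -204.]
41 19 [ 560. -225.] [ 574. -203.]
46 31 [ 550. -231.] [ 575. -196.]
51 38 [ 557. -231.] [ 575. -196.]
56 47 [ 554. -232.] [ 575. -195.]
61 46 [ 550. -229.] [ 574. -195.]
66 42 [ 549. -232.] [ 573. -195.]
```

Request:
step_arm:
  plan:
    - [0, 0, -0.02, 0, 0, 0, -1]
    - [0, 0, -0.1, 0, 0, 0, -1]
    - [0, 0, -0.25, 0, 0, 0, -1]
    - [0, 0, -0.4, 0, 0, 0, -1]
    - [0, -0.2, -0.4, 0, 0, 0, -1]
    - [0, -0.2, -0.4, 0, 0, 0, -1]

```text
time_s: 12.85
position: [557.3, -155.6, 107.4]
ee_rot: [-0.004, 1.0, -0.004, -0.001]
force: [-0.0, -0.3, -1.2]
opening: 0.099
gripper_force: 69.4
```

Request:
step_arm:
  plan:
    - [0.072, -0.2, 0, 0, 0, -0.928, -1]
    - [0.072, -0.4, 0, 0, 0, -0.928, -1]
    - [0.072, -0.6, 0, 0, 0, -0.928, -1]
    - [0.072, -0.8, 0, 0, 0, -0.928, -1]
    - [0.072, -0.801, 0, 0, 0, -0.928, -1]
    - [0.072, -0.801, 0, 0, 0, -0.928, -1]
    - [0.072, -0.801, 0, 0, 0, -0.928, -1]
    - [0.072, -0.801, 0, 0, 0, -0.928, -1]
    - [0.072, -0.801, 0, 0, 0, -0.928, -1]
    - [0.072, -0.801, 0, 0, 0, -0.928, -1]
    - [0.072, -0.801, 0, 0, 0, -0.928, -1]

```text
time_s: 14.22
position: [578.1, 36.9, 107.7]
ee_rot: [-0.0, 0.751, 0.66, -0.0]
force: [0.5, 0.2, -0.9]
opening: 0.102
gripper_force: 69.4
```

```bash
python3 - <<'E'
from h import *
from scipy.spatial.transform import Rotation as Ro
o=manip.observe(); w,X,Y,Z=o["ee_rot"]; print({k:np.round(o[k],2) for k in("position","force","moment","opening")},Ro.from_quat([X,Y,Z,w]).as_matrix().round(4)[:,1])
s=cam("scene"); cv2.imwrite("pics/s5.png",cv2.resize(s["pixels"][170:270,280:380],None,fx=6,fy=6,interpolation=cv2.INTER_CUBIC))
E
```

```text
{'position': array([578.07,  36.93, 107.74]), 'force': array([ 0.53,  0.22, -0.86]), 'moment': array([ 0.02, -0.01,  0.02]), 'opening': np.float64(0.1)} [ 9.916e-01 -1.293e-01 -4.000e-04]
```

View pics/s5.png

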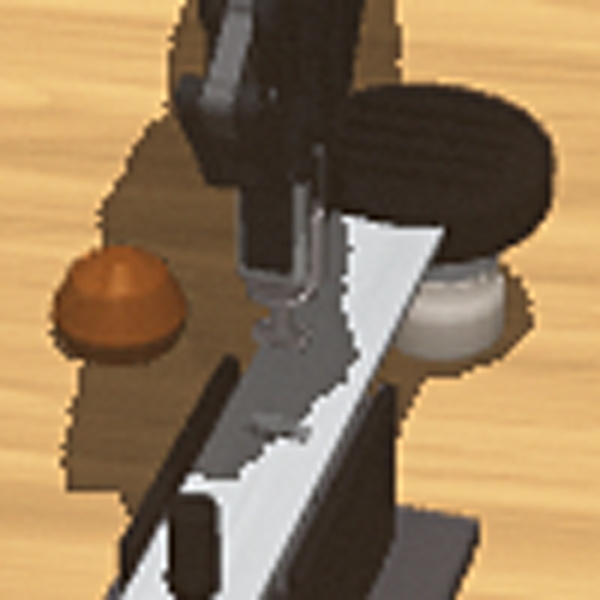

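The screw hangs over the slot: cross-bar at crop (285,330), slot at (280,430). I'll lower it gently.

Request:
step_arm:
  plan:
    - [0, 0, 0.06, 0, 0, 0, -1]
    - [0, 0, 0.11, 0, 0, 0, -1]
    - [0, 0, 0.13, 0, 0, 0, -1]
    - [0, 0, 0.136, 0, 0, 0, -1]
    - [0, 0, 0.14, 0, 0, 0, -1]
    - [0, 0, 0.144, 0, 0, 0, -1]
    - [0, 0, 0.144, 0, 0, 0, -1]

```text
time_s: 15.15
position: [578.4, 36.9, 72.0]
ee_rot: [0.0, 0.751, 0.66, 0.0]
force: [0.8, -0.2, -0.7]
opening: 0.098
gripper_force: 69.4
```

Request:
step_arm:
  plan:
    - [0, 0, 0.003, 0, 0, 0, -1]
    - [0, 0, 0.006, 0, 0, 0, -1]
    - [0, 0, 0.009, 0, 0, 0, -1]
    - [0, 0, 0.009, 0, 0, 0, -1]

```text
time_s: 15.65
position: [578.2, 36.8, 69.5]
ee_rot: [-0.0, 0.751, 0.66, -0.0]
force: [0.2, 1.0, -0.8]
opening: 0.102
gripper_force: 69.4
```

Request:
step_arm:
  plan:
    - [0, 0, 0.004, 0, 0, 0, -1]
    - [0, 0, 0.007, 0, 0, 0, -1]
    - [0, 0, 0.01, 0, 0, 0, -1]
    - [0, 0, 0.012, 0, 0, 0, -1]
    - [0, 0, 0.012, 0, 0, 0, -1]

```text
time_s: 16.27
position: [578.3, 36.9, 67.1]
ee_rot: [0.0, 0.751, 0.66, 0.0]
force: [-0.2, -0.7, 5.3]
opening: 0.098
gripper_force: 70.4
```

Contact on the nut plate through the arm's slot at TCP z 67.1 with 5 N. Now I'll feel along −x in short steps.

Request:
step_arm:
  plan:
    - [0, 0.004, 0.001, 0, 0, 0, -1]
    - [0, 0.007, 0.001, 0, 0, 0, -1]
    - [0, 0.01, 0.001, 0, 0, 0, -1]
    - [0, 0.013, 0.001, 0, 0, 0, -1]
    - [0, 0.016, 0.001, 0, 0, 0, -1]

```text
time_s: 16.9
position: [578.6, 36.8, 67.0]
ee_rot: [-0.002, 0.751, 0.66, -0.002]
force: [-8.6, 1.5, 14.1]
opening: 0.095
gripper_force: 71.6
```

Request:
step_arm:
  plan:
    - [0, 0, 0, 0, 0, 0, -1]
    - [0, 0, 0, 0, 0, 0, -1]

```text
time_s: 17.15
position: [578.6, 36.8, 67.1]
ee_rot: [-0.002, 0.751, 0.66, -0.002]
force: [-7.6, 1.6, 14.0]
opening: 0.102
gripper_force: 71.6
```

```bash
python3 -c "
from h import *
o=manip.observe(); print({k:np.round(o[k],4) for k in('position','ee_rot','force','moment','opening','joints','joint_efforts')})"
```

```text
{'position': array([578.5866,  36.8133,  67.0601]), 'ee_rot': array([-0.0024,  0.7509,  0.6604, -0.0023]), 'force': array([-7.6241,  1.5699, 14.0382]), 'moment': array([0.2429, 1.8721, 0.0077]), 'opening': np.float64(0.1019), 'joints': array([-0.1803,  0.8188,  0.0664,  1.8123, -0.1008,  0.5202, -0.1752]), 'joint_efforts': array([ 8.28800e-01, -4.75677e+01,  3.05170e+00, -1.25838e+01,
        2.41200e-01, -2.74860e+00, -1.10000e-03])}
```

Request:
step_arm:
  plan:
    - [0, 0, -0.002, 0, 0, 0, -1]
    - [0, 0.003, -0.002, 0, 0, 0, -1]
    - [0, 0.006, -0.002, 0, 0, 0, -1]
    - [0, 0.006, -0.002, 0, 0, 0, -1]

```text
time_s: 17.65
position: [579.0, 36.7, 67.1]
ee_rot: [-0.003, 0.751, 0.66, -0.003]
force: [-8.5, 1.7, 12.5]
opening: 0.101
gripper_force: 71.3
```

Request:
step_arm:
  plan:
    - [0, 0, -0.003, 0, 0, 0, -1]
    - [0, 0, -0.005, 0, 0, 0, -1]
    - [0, 0, -0.005, 0, 0, 0, -1]

```text
time_s: 18.02
position: [582.3, 36.3, 67.4]
ee_rot: [-0.001, 0.751, 0.66, -0.001]
force: [-3.1, 0.2, -2.6]
opening: 0.1
gripper_force: 69.2
```

Request:
step_arm:
  plan:
    - [0, 0.003, 0.002, 0, 0, 0, -1]
    - [0, 0.006, 0.002, 0, 0, 0, -1]
    - [0, 0.009, 0.002, 0, 0, 0, -1]
    - [0, 0.012, 0.002, 0, 0, 0, -1]

```text
time_s: 18.52
position: [586.6, 35.7, 67.4]
ee_rot: [-0.0, 0.751, 0.66, -0.0]
force: [-2.5, -0.1, -3.1]
opening: 0.103
gripper_force: 69.2
```

Request:
step_arm:
  plan:
    - [0, 0, 0.003, 0, 0, 0, -1]
    - [0, 0, 0.004, 0, 0, 0, -1]
    - [0, 0, 0.005, 0, 0, 0, -1]

```text
time_s: 18.9
position: [587.2, 35.7, 67.1]
ee_rot: [0.0, 0.751, 0.66, 0.001]
force: [-3.5, 0.1, 7.4]
opening: 0.101
gripper_force: 70.4
```

Request:
step_arm:
  plan:
    - [0, 0.003, -0.001, 0, 0, 0, -1]
    - [0, 0.006, -0.001, 0, 0, 0, -1]
    - [0, 0.009, -0.001, 0, 0, 0, -1]
    - [0, 0.012, -0.001, 0, 0, 0, -1]

```text
time_s: 19.4
position: [587.5, 35.6, 67.1]
ee_rot: [-0.001, 0.751, 0.66, -0.001]
force: [-8.4, 0.8, 10.0]
opening: 0.103
gripper_force: 71.0
```

Pressing makes it stick, so I'll hop instead: lift off, shift about 1.5 mm, press to test.

Request:
step_arm:
  plan:
    - [0, 0, -0.005, 0, 0, 0, -1]
    - [0, 0, -0.005, 0, 0, 0, -1]
    - [0, 0, 0.001, 0, 0, 0, -1]
    - [0, 0, 0.001, 0, 0, 0, -1]

```text
time_s: 19.9
position: [590.3, 35.3, 67.0]
ee_rot: [0.0, 0.751, 0.66, 0.0]
force: [-3.8, 0.4, 6.4]
opening: 0.094
gripper_force: 70.5
```

Request:
step_arm:
  plan:
    - [0, 0, -0.005, 0, 0, 0, -1]
    - [0, 0.006, -0.005, 0, 0, 0, -1]
    - [0, 0.006, 0, 0, 0, 0, -1]
    - [0, 0.006, 0, 0, 0, 0, -1]

```text
time_s: 20.4
position: [591.9, 35.1, 66.8]
ee_rot: [0.0, 0.751, 0.66, 0.001]
force: [-3.2, 0.5, 4.6]
opening: 0.104
gripper_force: 70.4
```

Request:
step_arm:
  plan:
    - [0, 0, 0.003, 0, 0, 0, -1]
    - [0, 0, 0.003, 0, 0, 0, -1]

```text
time_s: 20.65
position: [592.4, 35.0, 65.9]
ee_rot: [0.001, 0.751, 0.66, 0.001]
force: [-1.4, 0.1, 2.3]
opening: 0.101
gripper_force: 69.7
```

z fell to 65.9 with only 2 N, so the bar is entering the hidden slot. Going on down gently.

Request:
step_arm:
  plan:
    - [0, 0, 0.003, 0, 0, 0, -1]
    - [0, 0, 0.006, 0, 0, 0, -1]
    - [0, 0, 0.009, 0, 0, 0, -1]
    - [0, 0, 0.009, 0, 0, 0, -1]

```text
time_s: 21.15
position: [592.3, 35.0, 63.4]
ee_rot: [0.001, 0.751, 0.66, 0.001]
force: [1.8, -0.3, 0.3]
opening: 0.102
gripper_force: 69.5
```

Request:
step_arm:
  plan:
    - [0, 0, 0.006, 0, 0, 0, -1]
    - [0, 0, 0.012, 0, 0, 0, -1]
    - [0, 0, 0.018, 0, 0, 0, -1]
    - [0, 0, 0.022, 0, 0, 0, -1]
    - [0, 0, 0.022, 0, 0, 0, -1]

```text
time_s: 21.78
position: [592.2, 35.1, 58.2]
ee_rot: [0.001, 0.751, 0.66, 0.001]
force: [4.7, -0.9, 3.0]
opening: 0.1
gripper_force: 69.9
```

Request:
step_arm:
  plan:
    - [0, 0.002, 0.004, 0, 0, 0, -1]
    - [0, 0.003, 0.008, 0, 0, 0, -1]
    - [0, 0.004, 0.012, 0, 0, 0, -1]
    - [0, 0.004, 0.015, 0, 0, 0, -1]
    - [0, 0.004, 0.015, 0, 0, 0, -1]

```text
time_s: 22.4
position: [592.1, 35.1, 54.3]
ee_rot: [-0.0, 0.751, 0.66, 0.0]
force: [2.1, 0.3, 5.4]
opening: 0.104
gripper_force: 70.6
```

Request:
step_arm:
  plan:
    - [0, 0, 0.002, 0, 0, 0, -1]
    - [0, 0, 0.003, 0, 0, 0, -1]
    - [0, 0, 0.003, 0, 0, 0, -1]

```text
time_s: 22.78
position: [592.2, 35.1, 54.2]
ee_rot: [0.0, 0.751, 0.66, 0.0]
force: [2.4, -1.4, 10.7]
opening: 0.099
gripper_force: 71.3
```

The collar is seated at 10.7 N. Now the quarter turn.

Request:
step_arm:
  plan:
    - [0, 0, 0, 0, 0, 0.11, -1]
    - [0, 0, 0, 0, 0, 0.22, -1]
    - [0, 0, 0, 0, 0, 0.33, -1]
    - [0, 0, 0, 0, 0, 0.44, -1]
    - [0, 0, 0, 0, 0, 0.5, -1]

```text
time_s: 23.4
position: [592.2, 34.2, 54.2]
ee_rot: [0.0, 0.947, 0.32, 0.0]
force: [0.9, -1.6, 11.2]
opening: 0.098
gripper_force: 71.2
```

Request:
step_arm:
  plan:
    - [0, 0, 0, 0, 0, 0.11, -1]
    - [0, 0, 0, 0, 0, 0.22, -1]
    - [0, 0, 0, 0, 0, 0.33, -1]
    - [0, 0, 0, 0, 0, 0.44, -1]
    - [0, 0, 0, 0, 0, 0.5, -1]
    - [0, 0, 0, 0, 0, 0.5, -1]

```text
time_s: 24.15
position: [592.3, 34.2, 54.2]
ee_rot: [0.0, 0.998, -0.065, 0.0]
force: [1.3, -1.0, 9.6]
opening: 0.099
gripper_force: 71.1
```

```bash
python3 -c "
from h import *
o=manip.observe(); print({k:np.round(o[k],3) for k in('position','ee_rot','force','moment','opening')})
w,x,y,z=o['ee_rot']; print(np.degrees(np.arctan2(y*y-x*x,2*x*y)))"
```

```text
{'position': array([592.348,  34.231,  54.169]), 'ee_rot': array([ 0.   ,  0.998, -0.065,  0.   ]), 'force': array([ 1.306, -0.979,  9.647]), 'moment': array([-0.353, -0.328, -0.023]), 'opening': np.float64(0.099)}
-97.47776375638932
```

Turned 90°. Easing up to check that it's caught before letting go.

Request:
step_arm:
  plan:
    - [0, 0, -0.006, 0, 0, 0, -1]
    - [0, 0, -0.01, 0, 0, 0, -1]
    - [0, 0, -0.014, 0, 0, 0, -1]
    - [0, 0, -0.014, 0, 0, 0, -1]

```text
time_s: 24.65
position: [592.2, 34.4, 56.2]
ee_rot: [0.001, 0.998, -0.064, 0.0]
force: [4.1, -3.0, -0.8]
opening: 0.102
gripper_force: 69.3
```

Caught: z stops at 56.2 against the plate. Release and rise.

Request:
step_arm:
  plan:
    - [0, 0, 0, 0, 0, 0, -0.4]
    - [0, 0, 0, 0, 0, 0, -0.2]
    - [0, 0, 0, 0, 0, 0, -0.2]
    - [0, 0, -0.04, 0, 0, 0, -0.2]
    - [0, 0, -0.2, 0, 0, 0, -0.2]
    - [0, 0, -0.4, 0, 0, 0, -0.2]
    - [-0.5, 0, -0.4, 0, 0, 0, -0.2]
    - [-0.5, 0, -0.4, 0, 0, 0, -0.2]
    - [-0.8, 0, -0.4, 0, 0, 0, -0.2]
    - [-0.8, 0, -0.4, 0, 0, 0, -0.2]

```text
time_s: 25.9
position: [388.1, 61.2, 157.3]
ee_rot: [-0.001, 0.998, -0.064, -0.003]
force: [0.6, 0.6, 0.9]
opening: 0.4
gripper_force: 0.0
```

```bash
python3 - <<'E'
from h import *
print(manip.observe()["position"])
c=cam("top"); s=cam("scene")
a=cv2.resize(c["pixels"][190:290,260:350],None,fx=4.4,fy=4.4,interpolation=cv2.INTER_CUBIC); b=cv2.resize(s["pixels"][190:290,285:375],None,fx=4.4,fy=4.4,interpolation=cv2.INTER_CUBIC)
cv2.imwrite("pics/end.png",np.hstack([a,b]))
V,U=np.mgrid[190:290,285:375]; W=world(s,U,V); m=(np.hypot(W[...,0]-594,W[...,1]-36)<22)&(W[...,2]>82); print(W[m].max(0),np.percentile(W[m][:,2],95))
E
```

```text
[388.12379377  61.18059846 157.33130176]
[610.76914375  44.14239623 112.87278044] 111.20164431508161
```

View pics/end.png

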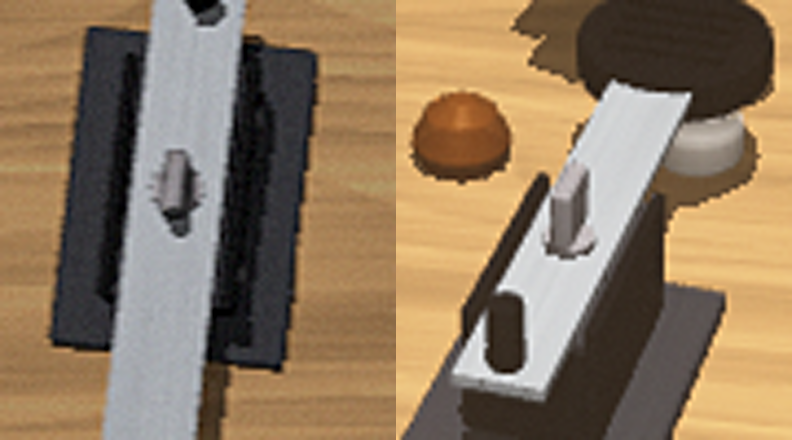

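The end view shows the screw upright in the arm with its wing along the bar, at (175,185) on the left and (570,205) on the right. Its top is at 111 mm, so its underside is at 59 mm, which is the caught height. I'm handing it in.

```bash
python3 -c "
from bench import manip; print(manip.job_done())"
```

```text
the job is handed in; nothing more can be done
None
```

The thumbscrew is locked through the lamp arm and the hidden slot: it held when I pulled up lightly and let go, the force I read stayed under 15 N, and I handed it in at about 26 s with nothing else on the desk touched.

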